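# Set a stepped roller up on V-blocks for a laser runout check

## Task

Set the stepped roller up for its runout check on the aluminium sensor plate: stand the wide-notched V-block on the engraved outline left of the sensor and the narrow-notched one on the outline right of it, then lay the roller across both with its thick journal in the wide notch, so that it lies level with the middle of its black body straight in front of the sensor. Last of all, stand the axial stop on the plate to the right of the roller's thin end, in line with the roller and with its ball-nosed screw pointing at the end face, leaving a gap of about 8 mm. Leave the loupe, the small black box and the black tweezers where they are.

Things in the scene. Friction and masses are not known exactly. Their poses are not given: they have to be found in the camera images.
- plate_mark (a point): Fixed aluminium plate, 12 mm thick. Point on its top, 75 mm in front of the grey sensor's window (40x26 mm head at x +76..116, top 62 mm above plate). x toward the sensor, away from the robot; y left; z up. Plate spans x -50..+120, y -150..+120 mm. Engraved outlines at x 0: wide V-block y +60 (66x30 mm), narrow y -60 (42x30), long sides along x. Engraved line x 0: roller's axis.
- wide_vblock_center (a point): Loose dark steel V-block with the wide notch, 62 (x) x 26 (y) x 36 mm high, 0.3 kg. Point at its centre, 18 mm above its underside. y runs along the notch, as a shaft in it would lie (a half turn makes no difference); z up. 90-degree notch, mouth 36 mm, 18 mm deep. Grip across its 62 mm width or 26 mm thickness.
- narrow_vblock_center (a point): Loose dark steel V-block with the narrow notch, 38 (x) x 26 (y) x 40 mm high, 0.28 kg. Point at its centre, 20 mm above its underside. y runs along the notch, as a shaft in it would lie (a half turn makes no difference); z up. 90-degree notch, mouth 24 mm, 12 mm deep. Grip across its 38 mm width or 26 mm thickness.
- roller_center (a point): Loose roller, 160 mm, 0.35 kg, in a fixed white cradle (saddles at y +-34 mm, 32 mm high; free between). Point: its middle, on the axis, 36 mm above the bench; balance point. y: axis, toward the thick end; x, z turn as it rolls. Black body 34 mm dia., y -40..+40; thick journal 28 mm dia. to +80; thin 14 mm dia. to -80. In the right notches its axis is 38 mm above the plate. Grip the middle.
- stop_center (a point): Loose aluminium axial stop, 0.22 kg: upright 36 (x) x 18 (y) x 58 mm high on a foot 36 x 46 x 10 mm centred under it. Point at the upright's centre, 29 mm above its underside. The bright ball-nosed screw points to +y, 38 mm above the underside, tip at y +23 mm; a dark screw end stands 8 mm out of the -y face. z up. Grip the upright across its 36 mm width (x).
- loupe: Bystander: black loupe, 37 mm across, 29 mm high, standing in front of the plate. Origin at the centre of its underside.
- component_box: Bystander: flat black hinged box, 62 x 72 x 18 mm. Origin at the centre of its underside.
- tweezers_black: Bystander: black tweezers, 13 x 124 x 10 mm, lying on the bench, long along their y. Origin at the centre of the underside.

How it is judged:
On the way, in this order (a step that is already met when the one before it is completed fails the run):
1. both V-blocks stand on their outlines, wide notch left, narrow notch right (x of wide_vblock_center in the frame of plate_mark between -0.01 and 0.01 m and y of wide_vblock_center in the frame of plate_mark between 0.05 and 0.07 m and z of wide_vblock_center in the frame of plate_mark between 0.014 and 0.022 m and angle between the y axis of each of wide_vblock_center, narrow_vblock_center and the y axis of plate_mark, either way round below 0.15 rad and angle between each of wide_vblock_center, narrow_vblock_center's own z axis and vertical below 0.06 rad and x of narrow_vblock_center in the frame of plate_mark between -0.01 and 0.01 m and y of narrow_vblock_center in the frame of plate_mark between -0.07 and -0.05 m and z of narrow_vblock_center in the frame of plate_mark between 0.016 and 0.024 m), for 0.2 s.
2. the roller lies level in both notches, thick journal left, its middle in front of the sensor (all of step 1 and x of roller_center in the frame of plate_mark between -0.014 and 0.014 m and y of roller_center in the frame of plate_mark between -0.01 and 0.01 m and z of roller_center in the frame of plate_mark between 0.0348 and 0.0408 m and angle between roller_center's own y axis and vertical between 1.5208 and 1.6208 rad and angle between the y axis of roller_center and the y axis of plate_mark, either way round below 0.14 rad and contact force between roller and the fingers below 0.1 N), for 0.2 s.
3. the axial stop stands in line beyond the thin end, its screw pointing at the end face (y of roller_center in the frame of stop_center between 0.104 and 0.12 m and y of stop_center in the frame of plate_mark below -0.08 m and x of roller_center in the frame of stop_center between -0.012 and 0.012 m and angle between the y axis of stop_center and the y axis of roller_center, either way round below 0.12 rad and z of stop_center in the frame of plate_mark between 0.025 and 0.033 m and angle between stop_center's own z axis and vertical below 0.06 rad), for 0.2 s.
At the end, for the whole second after the job is handed in: At rest: V-blocks upright on their outlines (wide left, narrow right; 10 mm, 0.15 rad); roller level in both (0.05 rad), middle within 10 mm of the beam along its axis, 14 mm across, 0.14 rad; stop upright at the thin end, screw tip 1 to 17 mm from it, in line within 12 mm, 0.12 rad (all of step 1 and all of step 3 and x of roller_center in the frame of plate_mark between -0.014 and 0.014 m and y of roller_center in the frame of plate_mark between -0.01 and 0.01 m and z of roller_center in the frame of plate_mark between 0.0348 and 0.0408 m and angle between roller_center's own y axis and vertical between 1.5208 and 1.6208 rad and angle between the y axis of roller_center and the y axis of plate_mark, either way round below 0.14 rad and linear speed of each of wide_vblock, narrow_vblock, roller, axial_stop below 0.01 m/s); the robot touches nothing.
It fails at once if a bystander was shifted more than 25 mm (distance of any of loupe, component_box, tweezers_black from where it was at the start of the episode above 0.025 m).
It also fails if it takes over 115 s, if anything falls off the work surface, if the arm or the gripper's body presses on something with over 40 N, if the wrist force passes 120 N, or if a joint passes its speed limit or range.

## Robot

A 7-joint arm with a two-finger parallel gripper is mounted at the origin on a cart in front of the work surface, level with it; the furniture and walls round the work are solid. World frame = base frame: x ahead of the robot, y to its left, z up, the work surface at z = 0. Lengths are in m, angles in rad, forces in N, time in s.
With the tool pointing down it reaches from about 0.425 to 0.875 m from the base axis. Payload 8.4 kg.
Tool frame: the origin (TCP) lies midway between the tips of the shut fingers; the grasp point (between the pads) lies 19 mm behind it (robot.grip_depth is the distance from the TCP to the grasp point, in m); z points along the fingers, y is the line along which they close (so a half turn about z gives the same grasp; the last joint's range is limited). The gripper opens to 85 mm and grips with 20 to 120 N. Pads are 22 mm wide; open, the fingers measure 114 mm over their backs; the gripper's body (76 mm by 85 mm) begins 54 mm behind the grasp point. The pads swing forward as they close: fully open they stand 13 mm farther back than shut.
Start: joints at [-1.245, 0.333, 0.04, 1.465, -0.013, 1.343, -0.059], TCP at [0.268, 0.592, 0.203] pointing down, gripper open.
Joint ranges: [-2.58, 2.58], [-0.38, 2.09], [-1.3, 1.39], [0.25, 2.4], [-1.5, 4.64], [0.08, 2.09], [-2.65, 2.65]. Speed limits (rad/s): [2.22, 2.22, 2.79, 2.79, 3.14, 3.14, 3.14].

## Interface

Orientations are given as [roll, pitch, yaw] about the fixed x, y, z axes, in that order (R = Rz(yaw) Ry(pitch) Rx(roll)).
In Python, from bench import robot gives the robot as it stands.
- The arm moves only by the tool carry_out, never from a script. Its argument "plan" is text: rows parted by semicolons, each of 5 numbers parted by spaces: the opening, from 0 (shut) to 1 (fully open), then the shift along the tool's x, y, z in mm, then the turn about the tool's z in degrees. A call has 1 to 8 rows; each row shifts and turns the commanded pose from where the row before left it, along the tool's axes as they then stand; what a row does not reach is not made up. A row lasts 1/12 s, in which the tool goes at most 41.7 mm and 7.16 degrees, less where a joint would pass 70% of its speed; a pose out of reach is approached as far as the arm can. A call with a gripper value outside its range is refused whole. The fingers move at their own pace and stop on an object; the grip force is fixed at half the most. Time passes only in rows, so rows that do not move let the fingers close. It gives the time, the measured TCP pose, the force, the opening and the grip force at its end, in the units of the state.
- robot.sense(): the state, without advancing time (a new reading comes with each control period).
- robot.get_image(name): name is "scene" or "side" or "wrist"; returns (picture, depth): 400x640x3 uint8, red, green, blue; 400x640 float32, m along the optical axis (not along the pixel's ray), 0 where there is no reading.
- robot.camera_model(name): a dict with "vertical_fov" (degrees; the focal length in pixels is half the picture's height over the tangent of half this angle, whatever the lens; pixels are square), "cx", "cy" (the principal point, pixels), "R" (3x3) and "t" (3): a world point X has camera coordinates R X + t. Camera axes: x right, y down, z forward; pixel columns grow to the right and rows downward; lengths in m; the calibration is good to about 2 mm. A picture is of the moment at which its call begins: read the wrist's pose just before it. camera_model takes no time and is no camera call; for the wrist camera it gives the pose at the moment of the call.
- robot.hand_in(): hands the job in; it is judged then, once.
Trained networks look in the newest picture that a camera, given by its name, has taken for a name from the list of things; names that differ only in an ending like _2 or _b are one class to them, and where a whole thing is asked for, a point or a joint stands for the part that bears it (a point fixed in the world has none). Each returns a list of dicts, best first, with "conf" (0 to 1); they miss things now and then, are a little off and sometimes report something else, mostly with a low value. They report only what shows in the picture. A call takes as long as a camera call.
- robot.outline_of(camera, thing): "mask" (400x640 bool, what is visible of it) and "extent" ([left, top, right, bottom] as shares, 0 to 1, of the picture: columns of its width, rows of its height, round what is visible of it).
- robot.landmark_of(camera, thing): "point" ([column, row] as shares, 0 to 1, of the picture: columns of its width, rows of its height: a listed point, or the origin of a listed thing).
The state is a dict: "t": time; "joint_positions": joint angles; "qd": joint speeds; "joint_torque": joint torques, N m; "ee_pos": TCP position; "eef_rot": TCP orientation; "contact_force": force on the tool from outside, world axes, zero at the start; "ft_torque": the same for the moment, N m; "grip_width": finger opening in m; "finger_force": force on a finger pad.
Only numpy, scipy, OpenCV 4.12 (cv2) and the standard library are available. Lean on these libraries where they do the work, as an engineer would, in place of code of your own. Each camera call takes 0.05 s, during which the arm holds its last target. There are 200 camera calls.

## Working session

There is one attempt and no reset: what is moved stays moved. The work goes in short steps, Python scripts to look and compute and a tool call to move; the robot and the scene stay as the last step left them, time stands still between calls to the robot, and variables do not carry over. Pictures are saved under pics/ and viewed, at most 14 in all, crops included, and the job is handed in when it is done.

Besides the shell and the picture viewer there is one more tool, called after "Call:" by a JSON object that holds its "op" and its "data", one argument or row to a line. carry_out: Moves the arm, as the interface text tells. Its arguments: {"type":"object","properties":{"plan":{"type":"string"}},"required":["plan"]}

```bash
mkdir -p pics; ls
cat > h.py <<'E'
import numpy as np, cv2
from bench import robot
T=["plate_mark","wide_vblock_center","narrow_vblock_center","roller_center","stop_center","loupe","component_box","tweezers_black"]
def K(n):
    m=robot.camera_model(n); f=200/np.tan(np.radians(m["vertical_fov"])/2)
    return m,f
def cloud(n,d,m=None,f=None):
    if m is None: m,f=K(n)
    v,u=np.mgrid[0:400,0:640]
    P=np.stack([(u-m["cx"])/f*d,(v-m["cy"])/f*d,d],-1)
    return (P-np.array(m["t"]))@np.array(m["R"])
def onplane(n,px,z,m=None,f=None):
    if m is None: m,f=K(n)
    R=np.array(m["R"]);C=-R.T@np.array(m["t"])
    r=R.T@np.array([(px[0]-m["cx"])/f,(px[1]-m["cy"])/f,1]); s=(z-C[2])/r[2]
    return C+s*r
def save(n,im): cv2.imwrite(f"pics/{n}.png",im[...,::-1])
E
python3 - <<'E'
from h import *
np.set_printoptions(precision=4,suppress=True)
s=robot.sense();print(s["t"],s["ee_pos"],s["eef_rot"],s["grip_width"])
Z=dict(plate_mark=.012,wide_vblock_center=.018,narrow_vblock_center=.02,roller_center=.036,stop_center=.029,loupe=0,component_box=0,tweezers_black=0)
for n in ["scene","side"]:
    im,d=robot.get_image(n); save(n+"0",im); np.savez(n+"0.npz",im=im,d=d)
    m,f=K(n); print(n,f,-np.array(m["R"]).T@m["t"])
    for t in T:
        for r in robot.landmark_of(n,t)[:2]:
            p=np.array(r["point"])*[640,400]; print(t,round(r["conf"],2),p,onplane(n,p,Z[t]))
E
```

```text
pics
0.0 [0.2677 0.5918 0.2023] [-3.14    0.0001  2.7168] 0.08565900659409818
scene 431.8206827699193 [-0.5611 -0.6309  0.8925]
plate_mark 0.68 [344.128 207.52 ] [ 0.5628 -0.0063  0.012 ]
wide_vblock_center 0.46 [246.72 199.6 ] [0.4041 0.316  0.018 ]
roller_center 0.65 [277.888 172.   ] [0.6046 0.3248 0.036 ]
stop_center 0.81 [431.616 260.68 ] [ 0.4413 -0.3782  0.029 ]
loupe 0.62 [285.184 220.   ] [0.3988 0.1362 0.    ]
tweezers_black 0.43 [326.08 235.8 ] [ 0.4017 -0.0314  0.    ]
side 474.8430667386162 [-0.0832 -0.8072  0.9687]
plate_mark 0.67 [223.808 150.   ] [0.3728 0.46   0.012 ]
plate_mark 0.58 [351.488 209.   ] [ 0.5726 -0.0064  0.012 ]
wide_vblock_center 0.79 [250.496 167.   ] [0.4051 0.3216 0.018 ]
narrow_vblock_center 0.84 [366.976 281.88 ] [ 0.4435 -0.2512  0.02  ]
roller_center 0.52 [301.12 144.08] [0.5988 0.3247 0.036 ]
stop_center 0.87 [397.184 322.2  ] [ 0.4274 -0.386   0.029 ]
loupe 0.68 [269.312 208.88 ] [0.3713 0.1319 0.    ]
component_box 0.79 [222.592 149.2  ] [0.3769 0.4824 0.    ]
tweezers_black 0.5 [301.824 238.08 ] [ 0.3921 -0.021   0.    ]
```

View pics/scene0.png

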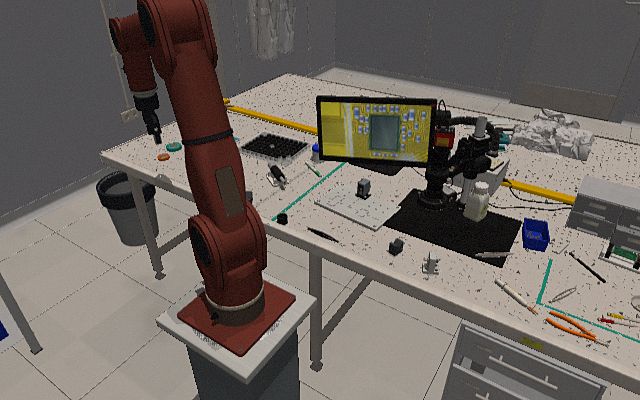

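View pics/side0.png

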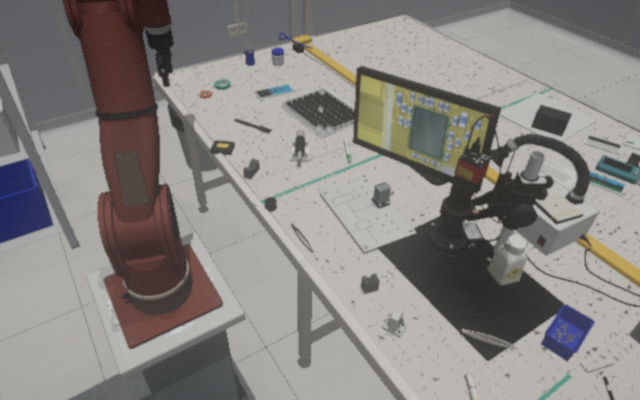

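The scene view shows the stop at (431,262), narrow block at (397,246), tweezers at (325,236), loupe at (283,218) and the plate around (360,205). In the side view the wide block is at (251,168), the roller in its cradle at (301,147), the box at (222,148), the narrow block at (370,284), the stop at (397,322), and the plate around (370,215) with the sensor at (382,195). Next I'll work out the approach to a near view.

```bash
cat >> h.py <<'E'
def go(dst,yaw=None,s=None):
    """shift in tool axes mm, turn deg (turn about tool z, pointing down) from measured pose; shift before turn"""
    s=s or robot.sense(); y0=s["eef_rot"][2]; d=1000*(np.array(dst)-s["ee_pos"])
    ex=np.array([np.cos(y0),np.sin(y0)]); ey=np.array([np.sin(y0),-np.cos(y0)])
    a=0 if yaw is None else -np.degrees((yaw-y0+np.pi/2)%np.pi-np.pi/2)
    print("go",np.round([d[:2]@ex,d[:2]@ey,-d[2],a],1))
E
python3 - <<'E'
from h import *
np.set_printoptions(precision=3,suppress=True)
m,f=K("wrist");s=robot.sense()
R=np.array(m["R"]);print(f,m["cx"],m["cy"],-R.T@m["t"]-s["ee_pos"],R)
go([.47,.30,.30]); 
# depth: objects in side view
d=np.load("side0.npz");P=cloud("side",d["d"])
for t in T[1:5]:
    for r in robot.outline_of("side",t)[:1]:
        Q=P[r["mask"]&(d["d"]>0)];print(t,r["conf"],len(Q),np.median(Q,0),Q.min(0),Q.max(0))
E
```

```text
316.2177214945088 316.67366377457336 194.53648009744262 [-0.076  0.035  0.17 ] [[ 0.413  0.911  0.   ]
 [ 0.862 -0.391  0.324]
 [ 0.295 -0.134 -0.946]]
go [-304.6 -182.9  -96.8    0. ]
wide_vblock_center 0.65 235 [0.403 0.307 0.024] [ 0.37   0.282 -0.002] [0.453 0.371 0.041]
narrow_vblock_center 0.54 283 [ 0.444 -0.264  0.03 ] [ 0.424 -0.276 -0.003] [ 0.492 -0.223  0.045]
roller_center 0.83 245 [0.583 0.309 0.048] [0.543 0.252 0.019] [0.634 0.384 0.057]
stop_center 0.61 422 [ 0.419 -0.386  0.029] [ 0.402 -0.408  0.   ] [ 0.464 -0.339  0.062]
```

Call:
{"op": "carry_out", "data": {
  "plan": "1 -36 -20 -12 0;1 -36 -20 -12 0;1 -36 -20 -12 0;1 -36 -20 -12 0;1 -36 -20 -12 0;1 -36 -20 -12 0;1 -36 -20 -12 0;1 -36 -20 -12 0"
}}

```text
t: 1.77
ee_pos: [0.4596, 0.3335, 0.2974]
eef_rot: [3.141, 0.0, 2.717]
contact_force: [0.7, 1.3, -0.2]
grip_width: 0.0854
finger_force: 0.0
```

```bash
cat >> h.py <<'E'
Z=dict(plate_mark=.012,wide_vblock_center=.018,narrow_vblock_center=.02,roller_center=.036,stop_center=.029,loupe=0,component_box=0,tweezers_black=0)
def look(name,things):
    np.set_printoptions(precision=4,suppress=True)
    m,f=K("wrist");im,d=robot.get_image("wrist");save(name,im);R=np.array(m["R"])
    np.savez(name+".npz",im=im,d=d,R=R,t=m["t"],cx=m["cx"],cy=m["cy"],f=f)
    P=cloud("wrist",d,m,f)
    s=robot.sense();print(s["t"],s["ee_pos"],s["eef_rot"])
    for t in things:
        for r in robot.landmark_of("wrist",t)[:2]:
            p=np.array(r["point"])*[640,400]; print(t,round(r["conf"],2),p,onplane("wrist",p,Z[t],m,f))
        for r in robot.outline_of("wrist",t)[:1]:
            M=r["mask"]&(d>0); Q=P[M]; zt=np.percentile(Q[:,2],95)
            tp=Q[Q[:,2]>zt-.006]
            (c,wh,a)=cv2.minAreaRect((tp[:,:2]*1000).astype(np.float32))
            print("  outl",round(r["conf"],2),len(Q),"ztop",zt,"rect",np.round(c,1),np.round(wh,1),round(a,1))
E
python3 - <<'E'
from h import *
look("w1",T)
E
```

```text
1.8167 [0.4662 0.3255 0.3002] [3.1397 0.0052 2.7064]
plate_mark 0.92 [154.304 291.32 ] [ 0.5693 -0.0189  0.012 ]
  outl 0.78 6653 ztop 0.012770183310109918 rect [580.2  78.9] [241.4 480.9] 11.3
wide_vblock_center 0.9 [286.592 117.52 ] [0.4033 0.3136 0.018 ]
  outl 0.77 1033 ztop 0.03619888434743909 rect [403.1 312.8] [61.9 26. ] 34.8
  outl 0.71 170 ztop 0.01764603294744202 rect [ 457.  -248.1] [ 4.6 19.1] 79.5
roller_center 0.6 [342.976 235.88 ] [0.5941 0.3164 0.036 ]
  outl 0.93 2012 ztop 0.05221938291333667 rect [600.5 337.7] [120.2  26.5] 57.8
loupe 0.63 [171.072 151.   ] [0.3766 0.1331 0.    ]
  outl 0.75 618 ztop 0.028387758276784764 rect [378.1 137.5] [33.7 35.2] 37.1
component_box 0.58 [389.632  43.28 ] [0.374  0.4803 0.    ]
  outl 0.87 2870 ztop 0.018863082219718035 rect [376.4 480.3] [61.3 72.3] 50.6
tweezers_black 0.66 [ 90.176 200.4  ] [ 0.3906 -0.0255  0.    ]
  outl 0.63 707 ztop 0.02848237816714724 rect [377.6 136.2] [35.4 36.9] 0.7
```

View pics/w1.png

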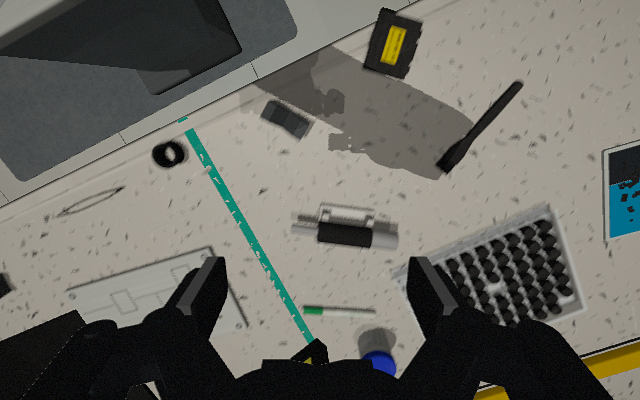

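The wrist view shows the wide block at (286,118), the roller in its white cradle at (345,230), the loupe at (168,154), the box at (394,42), the tweezers at (92,200) and the plate outlines around (125,300). The wide block's landmark and its top rectangle (62x26, top at 36 mm) agree. Next I'll pick it up across its 62 mm width.

Call:
{"op": "carry_out", "data": {
  "plan": "1 0 0 30 6.2;1 0 0 30 6.2;1 0 0 30 6.2;1 0 0 30 6.2;1 0 0 30 6.1;1 12 -29 29 0;1 11 -29 29 0;1 0 0 0 0"
}}

```text
t: 3.28
ee_pos: [0.3899, 0.3161, 0.082]
eef_rot: [-3.126, 0.002, 2.18]
contact_force: [-0.1, 0.0, -1.5]
grip_width: 0.0853
finger_force: 0.0
```

Run:
```python
from h import *
look("w2",["wide_vblock_center"])
go([.4033,.313,.003],np.radians(124.8))
```

```text
3.3333 [0.3941 0.3185 0.0857] [-3.1325  0.0009  2.1795]
go [-9.3 -1.9 87.1 -0. ]
```

View pics/w2.png

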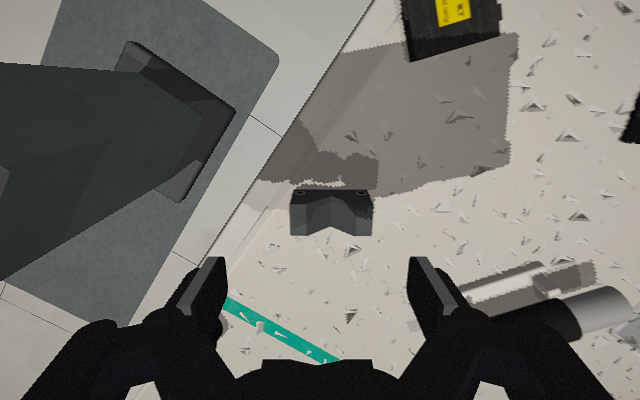

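The block shows close up at columns 290–373, rows 190–236, between the fingers and slightly to the right. I'll measure it from the depth.

```bash
cat >> h.py <<'E'
def rect(name,c0,c1,r0,r1,zlo,zhi):
    a=np.load(name+".npz");m=dict(R=a["R"],t=a["t"],cx=a["cx"],cy=a["cy"]);P=cloud("",a["d"],m,float(a["f"]))[r0:r1,c0:c1].reshape(-1,3)
    Q=P[(P[:,2]>zlo)&(P[:,2]<zhi)]
    c,wh,an=cv2.minAreaRect((Q[:,:2]*1000).astype(np.float32))
    print(len(Q),"z",np.median(Q[:,2]),np.percentile(Q[:,2],97),"rect",np.round(c,1),np.round(wh,1),round(an,1))
    return Q
E
python3 - <<'E'
from h import *
rect("w2",275,390,180,245,.012,.05)
rect("w2",275,390,180,245,.031,.05)
s=robot.sense();print(s["ee_pos"],s["eef_rot"])
E
```

```text
3218 z 0.03048290716856182 0.036070134063266215 rect [402.8 313.1] [62. 27.] 34.8
1551 z 0.034944143091929114 0.03630813250795101 rect [402.9 313. ] [62.  26.7] 34.8
[0.39958052 0.32169354 0.09013632] [ 3.14095400e+00 -3.08418232e-05  2.17788314e+00]
```

Call:
{"op": "carry_out", "data": {
  "plan": "1 -5 -1 20 0;1 -4 -1 20 0;1 0 0 10 0;1 0 0 0 0"
}}

```text
t: 3.77
ee_pos: [0.4032, 0.3126, 0.0389]
eef_rot: [-3.14, 0.001, 2.176]
contact_force: [-0.6, -0.0, 0.9]
grip_width: 0.0856
finger_force: 0.0
```

Run:
```python
from h import *
for i in range(3): robot.get_image("wrist")
s=robot.sense();print(s["t"],s["ee_pos"],s["eef_rot"]);go([.4029,.313,.003],np.radians(124.8))
```

```text
3.9167 [0.40379611 0.31387163 0.0410371 ] [ 3.13973335e+00 -2.47262820e-04  2.17739873e+00]
go [-0.2 -1.2 38.  -0. ]
```

Call:
{"op": "carry_out", "data": {
  "plan": "1 0 -1 19 0;1 0 0 19 0;1 0 0 0 0;0 0 0 0 0;0 0 0 0 0;0 0 0 0 0;0 0 0 0 0;0 0 0 0 0"
}}

```text
t: 4.58
ee_pos: [0.4062, 0.3162, 0.0075]
eef_rot: [3.131, -0.002, 2.177]
contact_force: [7.4, 4.8, 19.3]
grip_width: 0.0254
finger_force: 10.2
```

Run:
```python
from h import *
look("w3",["wide_vblock_center"]);s=robot.sense();print(s["grip_width"],s["finger_force"],s["contact_force"])
```

```text
4.6333 [0.4081 0.3176 0.0079] [ 3.1261 -0.0024  2.1773]
wide_vblock_center 0.79 [311.424 248.2  ] [0.405  0.3121 0.018 ]
  outl 0.58 5383 ztop 0.03545354748721723 rect [402.9 313.5] [62.  26.6] 34.9
0.002319073672404446 7.981865512592776 [ 9.9734  6.2264 16.7616]
```

View pics/w3.png

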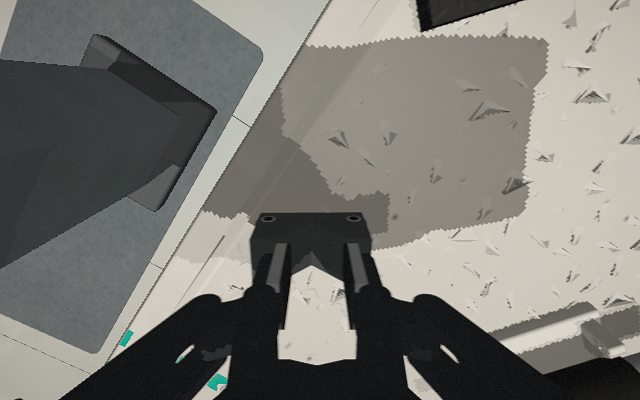

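Run:
```python
from h import *
np.set_printoptions(precision=4,suppress=True)
a=np.load("w3.npz");m=dict(R=a["R"],t=a["t"],cx=a["cx"],cy=a["cy"]);P=cloud("",a["d"],m,float(a["f"]))
y0=2.1773;ex=np.array([np.cos(y0),np.sin(y0)]); ey=np.array([np.sin(y0),-np.cos(y0)]);e=np.array([.4071,.3169])
for c in (262,276,285,312,350,360,368):
  for r in (215,225,235,245,250,262,280,300,330):
    p=P[r,c];q=p[:2]-e;print(c,r,np.round(1000*np.array([q@ex,q@ey,p[2]])),end=" ")
  print()
```

```text
262 215 [ 12. -34.   5.] 262 225 [ 12. -31.  19.] 262 235 [ 13. -29.  32.] 262 245 [  8. -29.  35.] 262 250 [  6. -29.  36.] 262 262 [  7. -27.  49.] 262 280 [  8. -25.  64.] 262 300 [ 13. -21.  85.] 262 330 [ 18. -18. 104.] 
276 215 [ 12. -25.   4.] 276 225 [ 12. -24.  19.] 276 235 [ 12. -22.  32.] 276 245 [  8. -22.  34.] 276 250 [ 11. -21.  45.] 276 262 [ 11. -20.  56.] 276 280 [ 11. -18.  70.] 276 300 [ 12. -17.  83.] 276 330 [ 18. -14. 105.] 
285 215 [ 12. -20.   5.] 285 225 [ 12. -19.  19.] 285 235 [ 11. -18.  30.] 285 245 [ 11. -17.  41.] 285 250 [ 83.  -3. 178.] 285 262 [ 12. -16.  57.] 285 280 [  9. -15.  67.] 285 300 [  1. -15.  69.] 285 330 [-77. -24.  -2.] 
312 215 [12. -4.  5.] 312 225 [12. -4. 19.] 312 235 [ 6. -4. 19.] 312 245 [-1. -4. 18.] 312 250 [-4. -4. 18.] 312 262 [-11.  -4.  18.] 312 280 [-36.  -4.  -0.] 312 300 [-52.  -4.  -1.] 312 330 [-76.  -5.  -0.] 
350 215 [12. 18.  5.] 350 225 [12. 17. 19.] 350 235 [12. 15. 32.] 350 245 [11. 15. 40.] 350 250 [12. 14. 47.] 350 262 [11. 13. 56.] 350 280 [11. 11. 70.] 350 300 [ 4. 11. 73.] 350 330 [-76.  22.  -0.] 
360 215 [12. 24.  6.] 360 225 [12. 22. 20.] 360 235 [12. 20. 32.] 360 245 [ 8. 20. 35.] 360 250 [ 6. 20. 36.] 360 262 [11. 17. 57.] 360 280 [12. 15. 71.] 360 300 [12. 13. 83.] 360 330 [ 17.  10. 104.] 
368 215 [10. 30. -1.] 368 225 [ 3. 30. -0.] 368 235 [13. 24. 34.] 368 245 [ 9. 24. 37.] 368 250 [ 5. 24. 35.] 368 262 [ 7. 22. 50.] 368 280 [ 7. 19. 64.] 368 300 [12. 16. 84.] 368 330 [ 17.  12. 104.]
```

Run:
```python
from h import *
np.set_printoptions(precision=4,suppress=True)
for n,y0,e in (("w2",2.1795,np.array([.392,.3173,.084])),("w3",2.1773,np.array([.4071,.3169,.0077]))):
  a=np.load(n+".npz");m=dict(R=a["R"],t=a["t"],cx=a["cx"],cy=a["cy"]);P=cloud("",a["d"],m,float(a["f"]))
  ex=np.array([np.cos(y0),np.sin(y0)]); ey=np.array([np.sin(y0),-np.cos(y0)])
  for h in (range(200,236),range(380,440)) if n=="w2" else (range(255,300),range(340,385)):
    Q=P[240:300,h.start:h.stop].reshape(-1,3)-e
    q=np.c_[Q[:,:2]@ex,Q[:,:2]@ey,Q[:,2]]*1000
    q=q[(abs(q[:,0])<14)&(q[:,2]>-10)&(q[:,2]<80)]
    for z in range(-10,80,6):
        k=q[(q[:,2]>=z)&(q[:,2]<z+6)]
        if len(k)>3: print(n,z,len(k),k.min(0).round(),k.max(0).round())
s=robot.sense();print(s["ee_pos"],s["eef_rot"],s["grip_width"],s["contact_force"],s["finger_force"])
```

```text
w2 38 145 [-10. -51.  39.] [ 12. -44.  44.]
w2 44 285 [-10. -52.  44.] [ 13. -44.  50.]
w2 50 275 [ -6. -51.  50.] [ 13. -44.  56.]
w2 56 223 [ -1. -49.  56.] [ 13. -44.  62.]
w2 62 144 [  5. -47.  62.] [ 13. -44.  68.]
w2 68 33 [  8. -45.  68.] [ 13. -44.  72.]
w2 32 8 [-6. 41. 37.] [ 6. 41. 38.]
w2 38 198 [-11.  40.  38.] [12. 52. 44.]
w2 44 309 [-8. 40. 44.] [13. 52. 50.]
w2 50 293 [-5. 40. 50.] [13. 50. 56.]
w2 56 250 [ 1. 40. 56.] [13. 48. 62.]
w2 62 175 [ 5. 40. 62.] [13. 46. 68.]
w2 68 61 [ 9. 41. 68.] [13. 43. 73.]
w3 14 266 [-14. -17.  14.] [  7. -11.  20.]
w3 20 41 [ -8. -33.  20.] [ 10. -15.  26.]
w3 26 419 [ -8. -34.  26.] [ 12. -14.  32.]
w3 32 182 [-11. -28.  32.] [ 12. -14.  38.]
w3 38 240 [-10. -28.  38.] [ 12. -15.  44.]
w3 44 243 [-10. -28.  44.] [ 12. -15.  50.]
w3 50 280 [ -7. -28.  50.] [ 12. -15.  56.]
w3 56 230 [ -1. -28.  56.] [ 13. -15.  62.]
w3 62 258 [  3. -25.  62.] [ 13. -15.  68.]
w3 68 176 [  7. -25.  68.] [ 14. -17.  74.]
w3 74 82 [ 12. -24.  74.] [ 14. -16.  77.]
w3 -10 137 [-14.  33. -10.] [-7. 41. -7.]
w3 20 62 [-13.  10.  24.] [10. 11. 26.]
w3 26 280 [-14.  10.  26.] [12. 26. 32.]
w3 32 173 [-10.  11.  32.] [12. 24. 38.]
w3 38 220 [-11.  11.  38.] [12. 24. 44.]
w3 44 262 [-10.  11.  44.] [12. 24. 50.]
w3 50 269 [-7. 11. 50.] [12. 24. 56.]
w3 56 256 [-0. 11. 56.] [12. 24. 62.]
w3 62 251 [ 2. 11. 62.] [13. 22. 68.]
w3 68 218 [ 6. 12. 68.] [14. 23. 74.]
w3 74 132 [11. 12. 74.] [14. 22. 77.]
[0.4089 0.3183 0.0079] [ 3.124  -0.0025  2.1773] 0.002319073672404446 [ 9.9734  6.2264 16.7616] 7.981865512592776
```

Depth shows the open fingertips about 38 mm above the reported TCP, so they closed above the block, into its notch. I'll back off with the fingers shut and check where the tips are.

Call:
{"op": "carry_out", "data": {
  "plan": "0 0 0 -25 0;0 0 0 -25 0;0 0 0 0 0;0 0 0 0 0"
}}

```text
t: 5.07
ee_pos: [0.4034, 0.3137, 0.0543]
eef_rot: [3.137, -0.001, 2.177]
contact_force: [-0.2, 0.9, -0.5]
grip_width: -0.0003
finger_force: 0.0
```

```bash
cat >> h.py <<'E'
def tips(n,e,y0):
  a=np.load(n+".npz");m=dict(R=a["R"],t=a["t"],cx=a["cx"],cy=a["cy"]);P=cloud("",a["d"],m,float(a["f"]))
  ex=np.array([np.cos(y0),np.sin(y0)]); ey=np.array([np.sin(y0),-np.cos(y0)])
  Q=P.reshape(-1,3)-e
  q=np.c_[Q[:,:2]@ex,Q[:,:2]@ey,Q[:,2]]*1000
  q=q[(abs(q[:,0])<14)&(abs(q[:,1])<60)]
  for z in range(-30,80,5):
        k=q[(q[:,2]>=z)&(q[:,2]<z+5)]
        if len(k)>3: print(n,z,len(k),k.min(0).round(),k.max(0).round())
E
python3 - <<'E'
from h import *
look("w4",["wide_vblock_center"]);s=robot.sense();print(s["grip_width"],s["contact_force"])
tips("w4",np.array(s["ee_pos"]),s["eef_rot"][2])
E
```

```text
5.1167 [0.4025 0.313  0.053 ] [ 3.1392 -0.0007  2.1775]
wide_vblock_center 0.85 [304.32 214.2 ] [0.3969 0.3078 0.018 ]
  outl 0.74 4624 ztop 0.0358032501795189 rect [395.8 307.9] [62.  27.4] 35.1
-0.00013782056258575937 [ 0.3979  0.896  -0.7274]
w4 -30 694 [-13. -38. -30.] [ 14.  23. -25.]
w4 -25 723 [-14. -38. -25.] [ 14.  23. -20.]
w4 -20 1921 [-13. -39. -20.] [ 14.  24. -15.]
w4 -15 22 [-10. -36. -15.] [ 13.  21. -14.]
w4 30 33 [11. -5. 33.] [12.  8. 35.]
w4 35 215 [  7. -10.  35.] [13. 14. 40.]
w4 40 294 [  7. -11.  40.] [13. 15. 45.]
w4 45 344 [  7. -12.  45.] [13. 15. 50.]
w4 50 365 [  7. -12.  50.] [13. 15. 55.]
w4 55 421 [  7. -12.  55.] [13. 15. 60.]
w4 60 328 [  7. -12.  60.] [13. 15. 65.]
w4 65 624 [-10. -15.  65.] [13. 17. 70.]
w4 70 492 [ -5. -26.  70.] [14. 29. 75.]
w4 75 1566 [-12. -33.  75.] [14. 35. 80.]
```

View pics/w4.png

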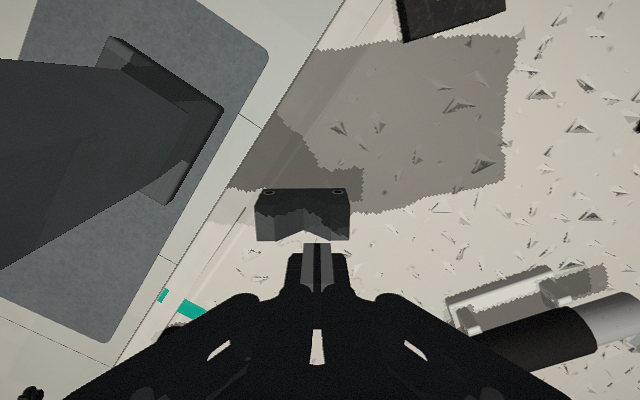

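Call:
{"op": "carry_out", "data": {
  "plan": "1 0 -8 -20 0;1 0 0 0 0;1 0 0 0 0;1 0 0 0 0;1 0 0 0 0;1 0 0 0 0"
}}

```text
t: 5.72
ee_pos: [0.3951, 0.3075, 0.0709]
eef_rot: [-3.14, 0.0, 2.177]
contact_force: [-0.3, 0.0, -0.4]
grip_width: 0.0721
finger_force: 0.0
```

Run:
```python
from h import *
print(robot.grip_depth)
look("w5",["wide_vblock_center"]);s=robot.sense();print(s["grip_width"],s["contact_force"],s["joint_positions"])
tips("w5",np.array(s["ee_pos"]),s["eef_rot"][2])
rect("w5",230,390,170,250,.012,.05)
```

```text
0.0187
5.7667 [0.3952 0.3075 0.071 ] [-3.1404  0.0003  2.1775]
wide_vblock_center 0.79 [318.912 202.88 ] [0.3957 0.3092 0.018 ]
  outl 0.5 3121 ztop 0.018568651347354987 rect [394.4 465.8] [57.5 25.7] 50.4
0.08517730495778832 [ 0.0866 -0.0487  0.3036] [-0.9681  0.1465  0.2358  1.9886 -0.0401  1.0115 -0.1067]
w5 30 5 [ -7. -37.  34.] [ 7. 36. 35.]
w5 35 231 [-10. -43.  35.] [12. 42. 40.]
w5 40 449 [-10. -49.  40.] [12. 48. 45.]
w5 45 588 [-10. -50.  45.] [12. 49. 50.]
w5 50 638 [-11. -50.  50.] [12. 49. 55.]
w5 55 710 [-11. -50.  55.] [13. 50. 60.]
w5 60 793 [-11. -50.  60.] [13. 50. 65.]
w5 65 814 [-10. -50.  65.] [13. 50. 70.]
w5 70 906 [ -6. -47.  70.] [13. 46. 75.]
w5 75 605 [  4. -60.  75.] [14. 59. 80.]
3580 z 0.03068448537059764 0.036042708659513756 rect [395.6 308. ] [62.1 26.9] 35.1
```

Call:
{"op": "carry_out", "data": {
  "plan": "1 0 0 30 0;1 0 0 30 0;1 0 0 15 0;1 0 0 12 0;1 0 0 5 0;1 0 0 0 0"
}}

```text
t: 6.37
ee_pos: [0.3947, 0.3071, -0.0214]
eef_rot: [-3.139, 0.001, 2.177]
contact_force: [0.2, -0.3, 0.7]
grip_width: 0.0854
finger_force: 0.0
```

No contact on the way down. Now I'll close.

Call:
{"op": "carry_out", "data": {
  "plan": "0 0 0 0 0;0 0 0 0 0;0 0 0 0 0;0 0 0 0 0;0 0 0 0 0;0 0 0 0 0"
}}

```text
t: 6.87
ee_pos: [0.3961, 0.3084, -0.019]
eef_rot: [3.14, -0.0, 2.177]
contact_force: [-0.4, -1.2, 6.9]
grip_width: 0.0614
finger_force: 66.3
```

Call:
{"op": "carry_out", "data": {
  "plan": "0 0 0 -15 0;0 0 0 -40 0;0 0 0 -41 0;0 -30 -6 -27 0;0 -40 -6 0 0;0 -40 -6 0 0;0 -40 -6 0 0;0 0 0 0 0"
}}

```text
t: 7.53
ee_pos: [0.4644, 0.1626, 0.1035]
eef_rot: [3.141, 0.003, 2.168]
contact_force: [-0.4, -1.6, -4.0]
grip_width: 0.0611
finger_force: 67.4
```

Run:
```python
from h import *
look("w6",["plate_mark","loupe"]);s=robot.sense();print(s["grip_width"],s["contact_force"],s["finger_force"])
```

```text
7.5833 [0.4628 0.1663 0.1032] [3.141 0.001 2.17 ]
plate_mark 0.62 [304.832 370.4  ] [ 0.5698 -0.0158  0.012 ]
  outl 0.81 6325 ztop 0.012350622984925431 rect [558.5 105.6] [218.9 231.3] 29.1
loupe 0.67 [217.792 156.2  ] [0.3781 0.1352 0.    ]
  outl 0.91 1745 ztop 0.02840575724069509 rect [377.4 136.5] [36.7 36. ] 33.2
0.060888596198308186 [-0.0084 -0.7604 -2.1508] 67.34503626823425
```

View pics/w6.png

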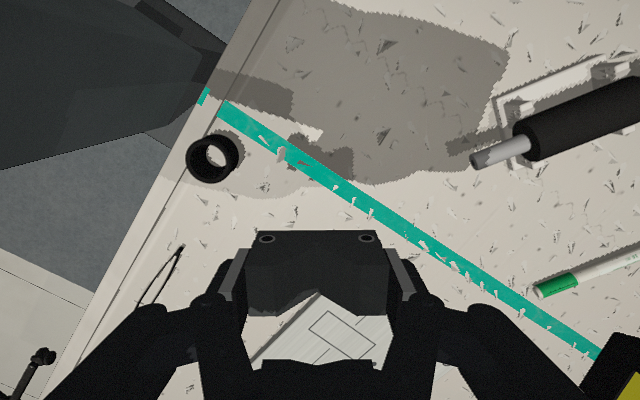

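The block is held cleanly. The loupe shows at (213,158), the roller's thin end at (490,158), and the wide outline through the notch at (343,337). I'll rise over the plate for a full view.

Call:
{"op": "carry_out", "data": {
  "plan": "0 0 0 -40 0;0 -24 -2 -31 0;0 -24 -2 -31 0;0 -24 -2 -31 0;0 -24 -2 -24 0;0 -24 -2 0 0;0 -25 -2 0 0;0 0 0 0 0"
}}

```text
t: 8.45
ee_pos: [0.5356, 0.0411, 0.2602]
eef_rot: [3.141, 0.002, 2.174]
contact_force: [-0.7, -0.7, -3.9]
grip_width: 0.0606
finger_force: 68.3
```

Run:
```python
from h import *
look("w7",["plate_mark"]);s=robot.sense();print(s["grip_width"],s["contact_force"],s["finger_force"],s["joint_positions"])
```

```text
8.5 [0.5345 0.0435 0.2597] [-3.1411  0.0008  2.1753]
plate_mark 0.81 [312.512 197.52 ] [ 0.5671 -0.015   0.012 ]
  outl 0.8 13583 ztop 0.012688324269282413 rect [603.9 -35.2] [269.7 171.7] 83.8
0.060608771331140406 [ 0.5634  0.316  -3.2227] 68.28225016593933 [-0.6563  0.0672  0.518   1.6788 -0.034   1.4054  0.4747]
```

View pics/w7.png

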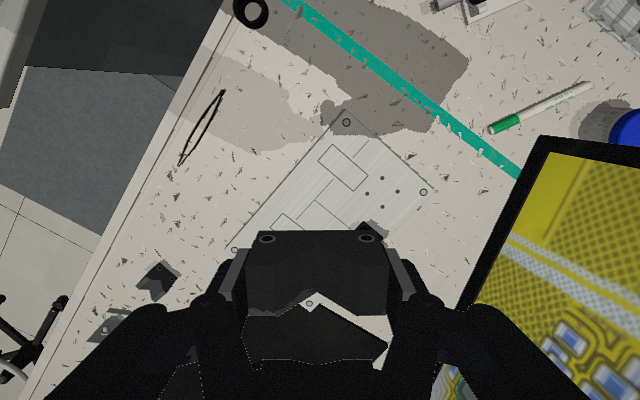

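Run:
```python
from h import *
np.set_printoptions(precision=4,suppress=True)
a=np.load("w7.npz");m=dict(R=a["R"],t=a["t"],cx=a["cx"],cy=a["cy"]);f=float(a["f"])
print(onplane("",(342,167.5),.012,m,f), onplane("",(307,216),.012,m,f))
P=cloud("",a["d"],m,f);M=robot.outline_of("wrist","plate_mark")[0]["mask"]&(abs(P[...,2]-.012)<.004)
pts=P[M][:,:2]
yaw=np.radians(-6.2)
for yw in (-7.2,-6.2,-5.2):
    yaw=np.radians(yw);R=np.array([[np.cos(yaw),-np.sin(yaw)],[np.sin(yaw),np.cos(yaw)]])
    q=pts@R*1000
    lo,hi=np.percentile(q,.3,0),np.percentile(q,99.7,0);print(yw,lo,hi, hi-lo,(R@((lo+[50,150])/1000)),(R@((hi-[120,120])/1000)))
# edge line fits: left (y+120) and front (x-50) in rotated frame
yaw=np.radians(-6.2);R=np.array([[np.cos(yaw),-np.sin(yaw)],[np.sin(yaw),np.cos(yaw)]]);q=pts@R*1000
def edge(u,v,sgn,lo,hi):
    U=np.arange(lo,hi,4);E=[(x,(sgn*v[abs(u-x)<2]).max()*sgn) for x in U if (abs(u-x)<2).sum()>3];E=np.array(E)
    p=np.polyfit(E[:,0],E[:,1],1);k=abs(E[:,1]-np.polyval(p,E[:,0]))<2
    p=np.polyfit(E[k,0],E[k,1],1);print("edge slope deg",np.degrees(np.arctan(p[0])),k.sum(),len(E));return p
lo=np.percentile(q,.3,0);hi=np.percentile(q,99.7,0)
pf=edge(q[:,1],q[:,0],-1,lo[1]+60,hi[1]-8)
pl=edge(q[:,0],q[:,1],1,lo[0]+8,hi[0]-8)
print(pf,pl)
```

```text
[0.5758 0.0434 0.012 ] [ 0.5764 -0.0427  0.012 ]
-7.2 [517.3414 -90.9718] [686.7716 175.2319] [169.4302 266.2037] [ 0.5703 -0.0125] [ 0.5692 -0.0162]
-6.2 [ 518.8422 -101.7501] [687.7694 164.4946] [168.9272 266.2447] [ 0.5707 -0.0135] [ 0.5693 -0.0171]
-5.2 [ 518.2559 -112.05  ] [689.5141 154.3261] [171.2582 266.3762] [ 0.5694 -0.0137] [ 0.5703 -0.0174]
edge slope deg 0.15585435810545323 50 50
edge slope deg 0.041812049804667156 39 39
[  0.0027 518.771 ] [  0.0007 164.1412]
```

Call:
{"op": "carry_out", "data": {
  "plan": "0 0 0 20 6.9;0 0 0 25 6.8;0 0 0 25 6.8;0 0 0 25 6.8;0 0 0 25 6.8;0 0 0 20 6.8;0 0 0 0 0;0 0 0 0 0"
}}

```text
t: 9.32
ee_pos: [0.533, 0.0461, 0.1193]
eef_rot: [-3.139, 0.001, 1.469]
contact_force: [-0.3, -0.0, -2.3]
grip_width: 0.0608
finger_force: 68.2
```

```bash
cat >> h.py <<'E'
MK=np.array([.5705,-.017]);PY=np.radians(-6.2)
def pl(x,y):
    R=np.array([[np.cos(PY),-np.sin(PY)],[np.sin(PY),np.cos(PY)]]);return MK+R@np.array([x,y])
E
python3 - <<'E'
from h import *
robot.get_image("wrist");robot.get_image("wrist")
s=robot.sense();print(s["t"],s["ee_pos"],s["eef_rot"],s["contact_force"],s["joint_positions"])
go([*pl(0,.06),-.008],np.radians(83.8),s)
E
```

```text
9.4167 [0.53470952 0.04578775 0.12118329] [ 3.14005770e+00 -7.36649668e-04  1.46862298e+00] [ 0.44402921  0.97143594 -3.01884161] [-0.67076592  0.17269157  0.56007134  1.8712302  -0.10182304  1.12400631
 -0.17562456]
go [  1.2  42.4 129.2   0.3]
```

Call:
{"op": "carry_out", "data": {
  "plan": "0 1 21 10 0;0 0 21 20 0;0 0 0 30 0;0 0 0 25 0;0 0 0 15 0;0 0 0 0 0;0 0 0 0 0"
}}

```text
t: 10.0
ee_pos: [0.5764, 0.0417, 0.0207]
eef_rot: [3.141, -0.0, 1.466]
contact_force: [0.0, -0.7, -1.7]
grip_width: 0.061
finger_force: 68.2
```

Run:
```python
from h import *
look("w8",["plate_mark"])
s=robot.sense();print(s["contact_force"])
go([*pl(0,.06),-.008],np.radians(83.8),s)
```

```text
10.05 [0.5772 0.0417 0.0216] [ 3.1394 -0.0008  1.4653]
plate_mark 0.57 [318.784 309.68 ] [ 0.5709 -0.0183  0.012 ]
  outl 0.73 45785 ztop 0.016435052725937413 rect [615.3  -4.1] [206.4 186.1] 83.7
[-0.0703  0.6925 -2.148 ]
go [ 0.8 -0.5 29.9  0.1]
```

View pics/w8.png

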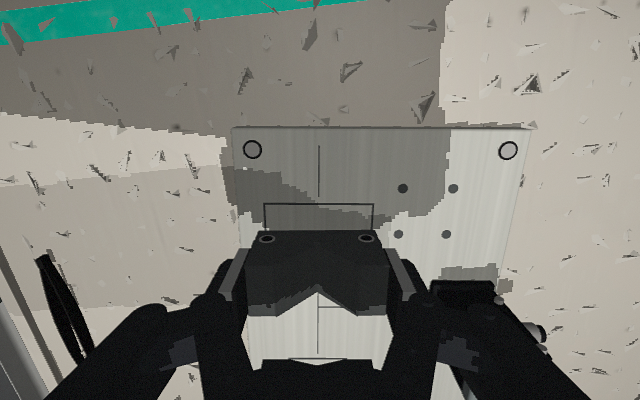

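The block (centre column about 317) sits squarely over its outline (columns 264–373, top edge at row 204). Now I'll lower it.

Call:
{"op": "carry_out", "data": {
  "plan": "0 0 0 12 0;0 0 0 10 0;0 0 0 5 0;0 0 0 1 0;0 0 0 0 0;0 0 0 0 0"
}}

```text
t: 10.65
ee_pos: [0.5753, 0.0417, -0.0072]
eef_rot: [-3.14, -0.001, 1.464]
contact_force: [-9.2, 1.1, 21.7]
grip_width: 0.0608
finger_force: 71.8
```

Call:
{"op": "carry_out", "data": {
  "plan": "1 0 0 -1 0;1 0 0 0 0;1 0 0 0 0;1 0 0 0 0;1 0 0 0 0;1 0 0 -15 0;1 0 0 -40 0;1 0 0 -40 0"
}}

```text
t: 11.32
ee_pos: [0.5742, 0.0409, 0.0873]
eef_rot: [-3.138, 0.002, 1.463]
contact_force: [1.2, 0.8, 0.8]
grip_width: 0.085
finger_force: 0.0
```

Run:
```python
from h import *
look("w9",["plate_mark","wide_vblock_center","narrow_vblock_center"])
s=robot.sense();print(s["contact_force"],s["grip_width"])
print(pl(0,.06))
rect("w9",200,420,150,300,.038,.06)
go([.45,-.22,.18],None,s)
```

```text
11.3667 [0.5794 0.0411 0.0964] [ 3.1341 -0.0023  1.4624]
plate_mark 0.59 [318.784 258.68 ] [ 0.5688 -0.0188  0.012 ]
  outl 0.91 42657 ztop 0.03209102347769587 rect [631.7  15.9] [ 49.2 173.9] 63.6
wide_vblock_center 0.85 [316.992 202.08 ] [0.5733 0.0364 0.018 ]
  outl 0.86 3756 ztop 0.04784077485322019 rect [574.8  41.6] [26.5 61.8] 84.2
  outl 0.65 3470 ztop 0.028113873931048906 rect [379.4 136.1] [36.4 35.5] 63.2
[-0.1347  0.1995 -0.9747] 0.08548914374325847
[0.577  0.0426]
2278 z 0.046458190487004794 0.0481247128437459 rect [574.7  41.4] [27.1 62.1] 84.2
go [-273.2  -96.2  -93.6    0. ]
```

Call:
{"op": "carry_out", "data": {
  "plan": "1 -38 -12 -3 0;1 -39 -12 -3 0;1 -39 -12 -3 0;1 -39 -12 -3 0;1 -39 -12 -3 0;1 -38 -12 0 0;1 -38 -13 0 0;1 -38 -13 0 0"
}}

```text
t: 12.33
ee_pos: [0.4437, -0.2556, 0.1018]
eef_rot: [-3.14, -0.0, 1.464]
contact_force: [0.7, -1.0, 0.7]
grip_width: 0.0852
finger_force: 0.0
```

Call:
{"op": "carry_out", "data": {
  "plan": "1 0 0 0 0;1 0 0 0 0"
}}

```text
t: 12.5
ee_pos: [0.4435, -0.2564, 0.1019]
eef_rot: [-3.14, 0.0, 1.458]
contact_force: [-0.3, 0.8, -0.2]
grip_width: 0.0857
finger_force: 0.0
```

Run:
```python
from h import *
look("w10",["narrow_vblock_center","stop_center","tweezers_black"])
s=robot.sense();print(s["contact_force"],s["joint_positions"])
```

```text
12.55 [ 0.4446 -0.2545  0.1018] [-3.1399 -0.0002  1.4617]
narrow_vblock_center 0.67 [324.48 195.52] [ 0.449  -0.2602  0.02  ]
  outl 0.88 1985 ztop 0.03984678541478832 rect [ 447.5 -258. ] [26.6 37.9] 75.1
stop_center 0.72 [317.376 321.88 ] [ 0.4292 -0.3814  0.029 ]
  outl 0.64 2769 ztop 0.05760927635843243 rect [ 427.8 -379.4] [36.  18.5] 24.9
[-0.1688 -0.0947 -0.2114] [-0.27    0.1573  0.7695  1.9508 -0.1237  1.0809  0.4466]
```

View pics/w10.png

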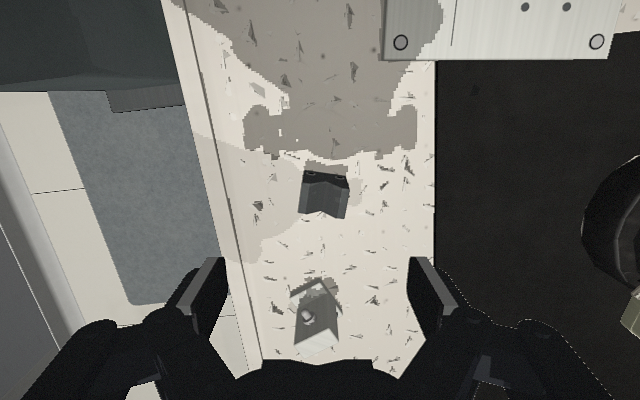

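The narrow block shows at (324,195) and the stop at (315,318), with its bright screw end facing the plate. I'll grip the narrow block across its 38 mm width.

Call:
{"op": "carry_out", "data": {
  "plan": "1 0 0 15 4.3;1 0 0 20 4.3;1 -1 4 20 0;1 0 0 25 0;1 0 0 20 0;1 0 0 15 0;1 0 0 7 0;1 0 0 0 0"
}}

```text
t: 13.52
ee_pos: [0.4483, -0.2556, -0.0206]
eef_rot: [-3.139, 0.0, 1.314]
contact_force: [-0.2, -0.2, 0.5]
grip_width: 0.0853
finger_force: 0.0
```

Call:
{"op": "carry_out", "data": {
  "plan": "0 0 0 0 0;0 0 0 0 0;0 0 0 0 0;0 0 0 0 0;0 0 0 0 0;0 0 0 0 0;0 0 0 0 0"
}}

```text
t: 14.1
ee_pos: [0.4499, -0.2565, -0.0182]
eef_rot: [3.14, -0.0, 1.314]
contact_force: [-1.0, 0.2, 6.5]
grip_width: 0.0375
finger_force: 60.3
```

Call:
{"op": "carry_out", "data": {
  "plan": "0 0 0 -15 0;0 0 0 -40 0;0 0 0 -35 0;0 39 13 0 0;0 41 13 0 0;0 41 13 0 0;0 41 13 0 0;0 40 13 0 0"
}}

```text
t: 14.77
ee_pos: [0.5616, -0.0791, 0.0712]
eef_rot: [3.141, -0.001, 1.313]
contact_force: [1.4, -1.0, -2.2]
grip_width: 0.0372
finger_force: 61.5
```

Call:
{"op": "carry_out", "data": {
  "plan": "0 0 0 0 -4.3;0 0 0 0 -4.3;0 0 0 0 0;0 0 0 0 0"
}}

```text
t: 15.1
ee_pos: [0.5607, -0.0815, 0.0708]
eef_rot: [-3.141, -0.0, 1.461]
contact_force: [0.0, -0.2, -2.1]
grip_width: 0.0377
finger_force: 61.4
```

Run:
```python
from h import *
look("w11",["plate_mark"])
s=robot.sense();print(s["contact_force"],s["grip_width"])
print(pl(0,-.06))
rect("w11",200,420,215,300,.07,.2)
a=np.load("w11.npz");m=dict(R=a["R"],t=a["t"],cx=a["cx"],cy=a["cy"]);P=cloud("",a["d"],m,float(a["f"]))
Q=P[180:330,240:400].reshape(-1,3);tz=s["ee_pos"][2]
for z in range(-5,60,5):
    k=Q[(Q[:,2]>tz+z/1000)&(Q[:,2]<tz+z/1000+.005)]
    if len(k)>10: print(z,len(k),k.min(0),k.max(0))
go([*pl(0,-.06),-.008],np.radians(83.8),s)
```

```text
15.15 [ 0.5607 -0.0818  0.0709] [-3.1416 -0.0001  1.4601]
plate_mark 0.77 [321.408 112.2  ] [ 0.5709 -0.0156  0.012 ]
  outl 0.67 59449 ztop 0.0726771827400166 rect [613.3 -46.1] [159.2  44. ] 22.1
[-0.3029 -0.2216 -2.7601] 0.037313221858634296
[ 0.564  -0.0766]
8944 z 0.12175652557372613 0.14551123926094184 rect [556.8 -79.1] [25.9 76.6] 83.0
15 95 [ 0.5425 -0.0737  0.0888] [ 0.5792 -0.0685  0.0908]
20 301 [ 0.5424 -0.0738  0.0909] [ 0.5798 -0.0684  0.0959]
25 333 [ 0.5423 -0.0737  0.0959] [ 0.5798 -0.0681  0.1009]
30 471 [ 0.5319 -0.0773  0.1009] [ 0.5874 -0.0671  0.1059]
35 662 [ 0.529  -0.0782  0.1059] [ 0.5925 -0.0669  0.1109]
40 796 [ 0.5287 -0.0969  0.1109] [ 0.5928 -0.0668  0.1159]
45 1770 [ 0.5289 -0.0976  0.1159] [ 0.5927 -0.0668  0.1209]
50 1910 [ 0.5287 -0.0977  0.1209] [ 0.5927 -0.067   0.1259]
55 2789 [ 0.5291 -0.0988  0.1259] [ 0.5926 -0.0669  0.1309]
go [ 5.5  2.7 78.9 -0.1]
```

View pics/w11.png

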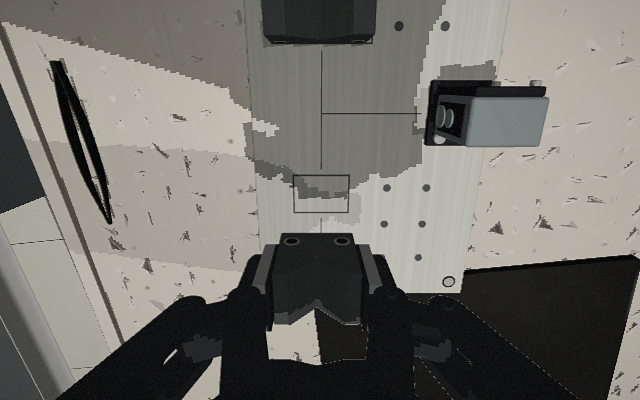

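The view shows the narrow outline centred at (321,194), the mark cross at (321,113), the wide block in place at the top and the sensor at (490,115). I'll check both engraved points.

Run:
```python
from h import *
a=np.load("w11.npz");m=dict(R=a["R"],t=a["t"],cx=a["cx"],cy=a["cy"]);f=float(a["f"])
for p in ((321.3,194),(321.5,113.3),(321,50)): print(onplane("",p,.012,m,f))
s=robot.sense();print(s["ee_pos"])
```

```text
[ 0.56434216 -0.07591252  0.012     ]
[ 0.57084395 -0.01638938  0.012     ]
[0.5748268  0.02407261 0.012     ]
[ 0.56071395 -0.0818653   0.07087069]
```

Call:
{"op": "carry_out", "data": {
  "plan": "0 6 3 20 0;0 0 0 20 0;0 0 0 20 0;0 0 0 10 0;0 0 0 5 0;0 0 0 3 0;0 0 0 1 0;0 0 0 0 0"
}}

```text
t: 15.92
ee_pos: [0.5643, -0.076, -0.0063]
eef_rot: [-3.141, -0.001, 1.462]
contact_force: [-8.0, 1.7, 13.4]
grip_width: 0.0372
finger_force: 63.4
```

Call:
{"op": "carry_out", "data": {
  "plan": "1 0 0 0 0;1 0 0 0 0;1 0 0 0 0;1 0 0 0 0;1 0 0 -5 0;1 0 0 -35 0;1 0 0 -40 0;1 0 0 -40 0"
}}

```text
t: 16.58
ee_pos: [0.5638, -0.076, 0.113]
eef_rot: [-3.14, 0.001, 1.463]
contact_force: [1.6, -0.9, 1.0]
grip_width: 0.0853
finger_force: 0.0
```

Run:
```python
from h import *
look("w12",["narrow_vblock_center","wide_vblock_center"])
s=robot.sense();print(s["contact_force"],s["grip_width"])
a=np.load("w1.npz");m=dict(R=a["R"],t=a["t"],cx=a["cx"],cy=a["cy"]);P=cloud("",a["d"],m,float(a["f"]))[205:255,285:405].reshape(-1,3)
Q=P[P[:,2]>.047]; c=Q[:,:2].mean(0);w,v=np.linalg.eigh(np.cov(Q[:,:2].T));print(len(Q),c,np.degrees(np.arctan2(*v[::-1,1])),cv2.minAreaRect((Q[:,:2]*1000).astype(np.float32)))
go([.55,.25,.16],None,s)
```

```text
16.6333 [ 0.5683 -0.0769  0.1215] [ 3.1325 -0.0011  1.462 ]
narrow_vblock_center 0.79 [320.704 195.4  ] [ 0.5659 -0.0833  0.02  ]
  outl 0.63 2008 ztop 0.05172196477549321 rect [563.5 -78.1] [26.5 38. ] 83.7
wide_vblock_center 0.82 [317.12  34.28] [0.5767 0.0442 0.018 ]
  outl 0.8 4176 ztop 0.04800971978781724 rect [574.9  41.3] [26.1 61.9] 84.1
[ 0.3607 -0.5764 -0.7992] 0.08554904694734561
1027 [0.5922 0.3326] -150.48853254341864 ((515.2342529296875, 328.1005554199219), (255.4573211669922, 104.32830810546875), 5.333816051483154)
go [322.  -49.1 -48.2   0. ]
```

Call:
{"op": "carry_out", "data": {
  "plan": "1 39 -1 -5 0;1 39 -1 -5 0;1 39 -1 -5 0;1 39 -1 -5 0;1 39 -1 0 0;1 39 -1 0 0;1 39 -1 0 0;1 39 -1 0 0"
}}

```text
t: 17.5
ee_pos: [0.5889, 0.237, 0.1299]
eef_rot: [-3.139, 0.002, 1.464]
contact_force: [1.0, 0.0, 1.2]
grip_width: 0.0855
finger_force: 0.0
```

Call:
{"op": "carry_out", "data": {
  "plan": "1 39 -2 0 0;1 35 -2 0 0;1 0 0 0 6.4;1 0 0 0 6.4;1 0 0 0 6.4;1 0 0 0 6.4;1 0 0 0 0;1 0 0 0 0"
}}

```text
t: 18.17
ee_pos: [0.5932, 0.3091, 0.1301]
eef_rot: [-3.141, 0.003, 1.02]
contact_force: [-0.2, 0.4, 0.7]
grip_width: 0.0849
finger_force: 0.0
```

Run:
```python
from h import *
look("w13",["roller_center"])
s=robot.sense();print(s["contact_force"],s["joint_positions"])
```

```text
18.2167 [0.5934 0.3091 0.1305] [-3.141   0.002   1.0207]
roller_center 0.72 [311.808 176.   ] [0.5943 0.3202 0.036 ]
  outl 0.9 6055 ztop 0.05202011384169539 rect [601.2 337.9] [119.9  26.6] 57.3
[ 0.0629 -0.2282  0.4975] [-0.9727  0.4616  0.5812  1.5256 -0.2618  1.234  -0.9037]
```

View pics/w13.png

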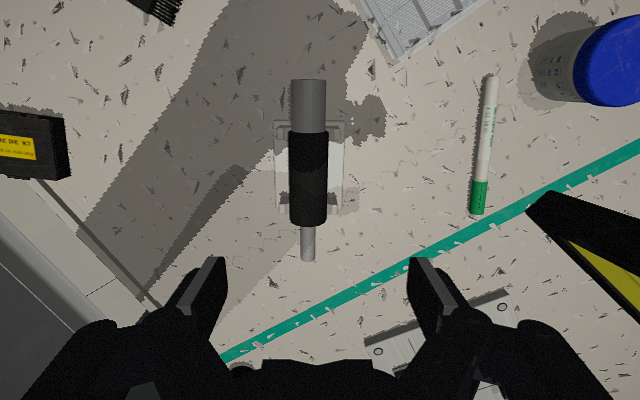

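The roller lies in its cradle, with its body centred at (308,179), thick journal up in the image and thin end down. The cradle is narrower than the opening. The top rectangle gives a centre of (0.591, 0.321) and an axis at 57.3°.

Call:
{"op": "carry_out", "data": {
  "plan": "1 0 0 0 1.2;1 9 -8 20 0;1 0 0 30 0;1 0 0 30 0;1 0 0 20 0;1 0 0 0 0;1 0 0 0 0"
}}

```text
t: 18.9
ee_pos: [0.5916, 0.3209, 0.0312]
eef_rot: [-3.141, 0.002, 0.996]
contact_force: [0.7, -1.0, 0.8]
grip_width: 0.0853
finger_force: 0.0
```

Run:
```python
from h import *
look("w14",["roller_center"])
s=robot.sense();tips("w14",np.array(s["ee_pos"]),s["eef_rot"][2])
go([.591,.321,-.014],np.radians(57.3),s)
```

```text
18.95 [0.5927 0.3214 0.0328] [ 3.1411 -0.0006  0.9957]
roller_center 0.77 [316.096 242.6  ] [0.5894 0.3193 0.036 ]
w14 -30 526 [-14. -35. -28.] [ 14.  31. -25.]
w14 -25 1023 [-14. -35. -25.] [ 14.  30. -23.]
w14 0 76 [-14. -19.   1.] [14. 15.  5.]
w14 5 244 [-14. -18.   5.] [14. 14. 10.]
w14 10 717 [-14. -17.  10.] [14. 13. 15.]
w14 15 1640 [-14. -13.  15.] [14.  9. 20.]
w14 35 105 [-12. -45.  37.] [ 8. 42. 40.]
w14 40 414 [-13. -56.  40.] [10. 52. 45.]
w14 45 638 [-13. -58.  45.] [10. 55. 50.]
w14 50 724 [-13. -58.  50.] [11. 55. 55.]
w14 55 784 [-13. -58.  55.] [11. 55. 60.]
w14 60 901 [-13. -58.  60.] [11. 55. 65.]
w14 65 983 [-13. -58.  65.] [11. 55. 70.]
w14 70 888 [ -8. -58.  70.] [11. 54. 75.]
w14 75 689 [ -3. -57.  75.] [12. 60. 80.]
go [-2.  -1.6 47.9 -0.2]
```

View pics/w14.png

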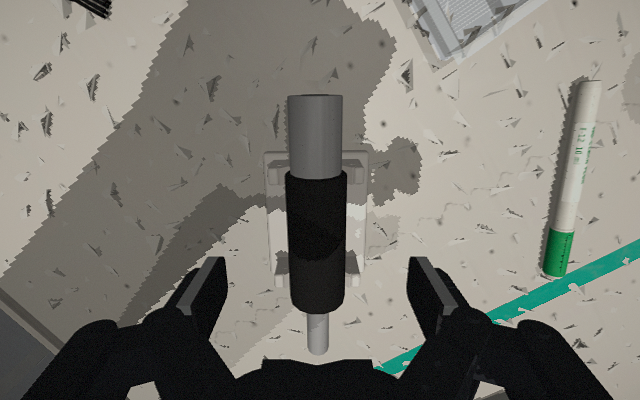

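The roller body (rows 171–310, columns 286–346) lies centred between the open fingers. The saddles at rows 165 and 270 are clear of the pads. I'll check the axial centre from the body's ends.

Run:
```python
from h import *
a=np.load("w14.npz");m=dict(R=a["R"],t=a["t"],cx=a["cx"],cy=a["cy"]);f=float(a["f"]);P=cloud("",a["d"],m,f)
u=np.array([np.cos(np.radians(57.3)),np.sin(np.radians(57.3))])
e=np.array([.591,.321])
Q=P[90:360,280:352].reshape(-1,3)
q=np.c_[(Q[:,:2]-e)@u,(Q[:,:2]-e)@[u[1],-u[0]],Q[:,2]]
for lo,hi in ((.0515,.056),(.047,.0508),(.04,.0445)):
    k=q[(q[:,2]>lo)&(q[:,2]<hi)&(abs(q[:,1])<.02)]; print(lo,len(k),np.percentile(k,[1,99],axis=0)*1000)
s=robot.sense();print(s["ee_pos"])
```

```text
0.0515 1469 [[-38.10317561  -5.92271173  51.50990116]
 [ 38.56231375   4.88964172  52.9755982 ]]
0.047 5352 [[-37.77426804 -11.99850503  47.05951013]
 [ 78.71932022  11.01261432  50.75043702]]
0.04 2262 [[-78.56286359 -16.12117794  40.08275762]
 [ 79.72722463  15.23329435  44.44681799]]
[0.59343085 0.32181077 0.03386658]
```

Call:
{"op": "carry_out", "data": {
  "plan": "1 -1 -1 20 0;1 0 0 16 0;1 0 0 10 0;1 0 0 0 0;0 0 0 0 0;0 0 0 0 0;0 0 0 0 0;0 0 0 0 0"
}}

```text
t: 19.72
ee_pos: [0.5914, 0.3214, -0.0132]
eef_rot: [3.141, -0.001, 0.996]
contact_force: [-0.5, 0.6, -0.5]
grip_width: 0.0387
finger_force: 0.0
```

Call:
{"op": "carry_out", "data": {
  "plan": "0 0 0 0 0;0 0 0 0 0;0 0 0 0 0"
}}

```text
t: 19.97
ee_pos: [0.5916, 0.3212, -0.0131]
eef_rot: [3.141, -0.002, 0.996]
contact_force: [0.0, -0.8, 6.5]
grip_width: 0.0328
finger_force: 59.1
```

Call:
{"op": "carry_out", "data": {
  "plan": "0 0 0 -20 0;0 0 0 -40 0;0 0 0 -40 0;0 -33 18 -15 0;0 -33 18 0 0;0 -33 18 0 0;0 -33 19 0 0;0 -33 19 0 0"
}}

```text
t: 20.63
ee_pos: [0.5773, 0.1309, 0.1006]
eef_rot: [-3.141, 0.0, 0.996]
contact_force: [0.7, 0.3, -3.4]
grip_width: 0.0325
finger_force: 60.4
```

Call:
{"op": "carry_out", "data": {
  "plan": "0 -33 18 0 0;0 -33 18 0 0;0 -33 19 0 0;0 -31 19 0 -6.7;0 0 0 0 -6.7;0 0 0 0 -6.7;0 0 0 0 -6.7;0 0 0 0 0"
}}

```text
t: 21.3
ee_pos: [0.5692, -0.0171, 0.1005]
eef_rot: [-3.141, -0.0, 1.469]
contact_force: [0.3, -0.1, -3.4]
grip_width: 0.0324
finger_force: 60.2
```

Run:
```python
from h import *
robot.get_image("wrist")
look("w15",["wide_vblock_center","narrow_vblock_center","plate_mark"])
s=robot.sense();print(s["contact_force"],s["grip_width"],s["finger_force"])
y0=s["eef_rot"][2];e=np.array(s["ee_pos"]);u=np.array([np.cos(y0),np.sin(y0)])
a=np.load("w15.npz");m=dict(R=a["R"],t=a["t"],cx=a["cx"],cy=a["cy"]);P=cloud("",a["d"],m,float(a["f"])).reshape(-1,3)-e
q=np.c_[P[:,:2]@u,P[:,:2]@[u[1],-u[0]],P[:,2]]*1000
for lo in range(15,80,5):
    k=q[(q[:,0]>lo)&(q[:,0]<lo+5)&(abs(q[:,1])<18)&(q[:,2]>20)&(q[:,2]<100)]
    if len(k)>5: print(lo,len(k),k.min(0).round(1),k.max(0).round(1))
go([.5697,-.0172,.0005],np.radians(84.2),s)
```

```text
21.4 [ 0.5693 -0.0168  0.1006] [-3.1411 -0.0001  1.4595]
  outl 0.73 646 ztop 0.14961501325797572 rect [576.   54.5] [11.  27.5] 83.4
  outl 0.59 37292 ztop 0.07238476198319012 rect [624.8   9.4] [ 73.9 144.3] 70.6
[-0.1059  0.0233 -2.8911] 0.032408082850831035 60.24472117424011
15 1500 [ 15.  -18.   48.1] [ 20.  18. 100.]
20 887 [ 20.  -17.9  49.5] [25.  15.4 66.4]
25 936 [ 25.  -17.9  46.1] [30.  16.  66.5]
30 968 [ 30.  -18.   48.7] [35.  15.5 65.7]
35 1370 [ 35.  -17.7  39.6] [40.  15.3 65.9]
40 846 [ 40.  -14.9  49.3] [45.  12.2 63.1]
45 901 [ 45.  -14.7  47.3] [50.  12.7 62.9]
50 923 [ 50.  -14.9  47.6] [55.  12.5 63.3]
55 965 [ 55.  -15.   48.9] [60.  12.3 63.1]
60 1019 [ 60.  -15.   47.1] [65.  12.6 62.9]
65 1059 [ 65.  -15.1  48. ] [70.  12.4 63.4]
70 1106 [ 70.  -15.   48.9] [75.  12.1 63.2]
75 1141 [ 75.  -15.2  37.6] [79.7 12.4 63.6]
go [ -0.6   0.1 100.2  -0.4]
```

Call:
{"op": "carry_out", "data": {
  "plan": "0 0 0 25 0;0 0 0 30 0;0 0 0 20 0;0 0 0 12 0;0 0 0 7 0;0 0 0 3 0;0 0 0 2 0;0 0 0 0 0"
}}

```text
t: 22.37
ee_pos: [0.5703, -0.0168, 0.0024]
eef_rot: [3.14, -0.0, 1.463]
contact_force: [-0.8, -1.0, -3.1]
grip_width: 0.0321
finger_force: 60.3
```

Call:
{"op": "carry_out", "data": {
  "plan": "0 0 0 1 0;0 0 0 1 0;0 0 0 0 0;0 0 0 0 0"
}}

```text
t: 22.7
ee_pos: [0.5705, -0.0167, 0.0011]
eef_rot: [3.14, -0.001, 1.464]
contact_force: [-3.5, 0.2, 5.0]
grip_width: 0.0325
finger_force: 61.4
```

Contact at the expected height. I'll release and rise.

Call:
{"op": "carry_out", "data": {
  "plan": "1 0 0 0 0;1 0 0 0 0;1 0 0 0 0;1 0 0 0 0;1 0 0 0 0;1 0 0 -20 0;1 0 0 -40 0;1 0 0 -40 0"
}}

```text
t: 23.37
ee_pos: [0.5682, -0.0172, 0.0998]
eef_rot: [-3.138, 0.002, 1.463]
contact_force: [0.9, 0.2, 1.5]
grip_width: 0.0852
finger_force: 0.0
```

Call:
{"op": "carry_out", "data": {
  "plan": "1 0 0 -30 0;1 0 0 0 0;1 0 0 0 0"
}}

```text
t: 23.62
ee_pos: [0.571, -0.0167, 0.1317]
eef_rot: [3.138, -0.002, 1.464]
contact_force: [0.3, 0.3, -0.9]
grip_width: 0.0852
finger_force: 0.0
```

```bash
cat >> h.py <<'E'
def roller(n):
    a=np.load(n+".npz");m=dict(R=a["R"],t=a["t"],cx=a["cx"],cy=a["cy"]);P=cloud("",a["d"],m,float(a["f"])).reshape(-1,3)
    R=np.array([[np.cos(PY),-np.sin(PY)],[np.sin(PY),np.cos(PY)]])
    q=np.c_[(P[:,:2]-MK)@R,P[:,2]-.012]*1000
    q=q[(abs(q[:,0])<22)&(abs(q[:,1])<95)]
    for y in range(-90,90,10):
        k=q[(q[:,1]>=y)&(q[:,1]<y+10)&(q[:,2]>34)&(q[:,2]<60)]
        if len(k)>5: 
            t=k[:,2].max();c=k[k[:,2]>t-3];print(y,len(k),"yrange",k[:,1].min().round(1),k[:,1].max().round(1),"top",t.round(1),"x",((c[:,0].min()+c[:,0].max())/2).round(1))
E
python3 - <<'E'
from h import *
look("w16",["wide_vblock_center","narrow_vblock_center","roller_center"]);roller("w16")
s=robot.sense();print(s["contact_force"])
E
```

```text
23.6667 [ 0.5698 -0.0166  0.13  ] [ 3.1408 -0.0006  1.4639]
  outl 0.81 1468 ztop 0.04827409803122011 rect [574.8  41.4] [25.8 61.9] 83.8
narrow_vblock_center 0.96 [313.728 245.52 ] [ 0.5609 -0.0819  0.02  ]
  outl 0.84 779 ztop 0.05194400030429301 rect [563.5 -78.1] [27.2 37.9] 82.8
roller_center 0.98 [314.176 192.52 ] [ 0.5681 -0.0214  0.036 ]
  outl 0.75 6281 ztop 0.06601789105131806 rect [571.4   3. ] [119.6  26.6] 84.0
-80 247 yrange -79.8 -70.0 top 45.9 x 0.5
-70 399 yrange -70.0 -60.0 top 45.4 x -0.4
-60 431 yrange -60.0 -50.0 top 45.3 x -0.8
-50 169 yrange -50.0 -44.5 top 45.6 x -0.4
-40 375 yrange -39.9 -30.0 top 55.6 x -1.2
-30 436 yrange -30.0 -20.0 top 55.7 x -1.6
-20 448 yrange -20.0 -10.0 top 55.4 x -0.8
-10 469 yrange -10.0 -0.0 top 55.0 x -1.2
0 482 yrange 0.0 10.0 top 55.4 x -0.4
10 489 yrange 10.1 20.0 top 55.2 x -1.1
20 529 yrange 20.0 30.0 top 55.0 x -0.7
30 574 yrange 30.0 40.0 top 55.2 x -1.1
40 533 yrange 40.0 50.0 top 52.5 x -0.7
50 637 yrange 50.0 60.0 top 52.4 x -1.8
60 670 yrange 60.0 70.0 top 52.7 x -1.8
70 538 yrange 70.0 79.7 top 52.9 x -2.8
80 7 yrange 80.2 80.3 top 38.2 x 2.8
[ 0.0384 -0.3467  0.2435]
```

View pics/w16.png

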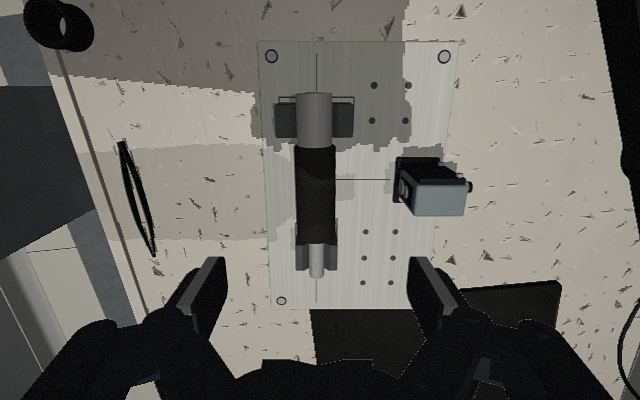

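The roller lies level in both notches (body centre at (315,195), in front of the sensor at (432,190)), off by about 1 mm. Next is the stop.

Call:
{"op": "carry_out", "data": {
  "plan": "1 -38 -10 0 0;1 -38 -10 0 0;1 -38 -10 0 0;1 -38 -10 0 0;1 -38 -10 0 0;1 -38 -10 0 0;1 -38 -11 0 0;1 -38 -11 0 0"
}}

```text
t: 24.63
ee_pos: [0.4545, -0.3118, 0.1295]
eef_rot: [-3.141, -0.0, 1.464]
contact_force: [0.8, -0.9, 0.3]
grip_width: 0.0857
finger_force: 0.0
```

Call:
{"op": "carry_out", "data": {
  "plan": "1 -37 -11 0 0;1 -35 -10 0 0;1 0 0 0 -6.2;1 0 0 0 -6.2;1 0 0 0 -6.2;1 0 0 0 -6.2;1 0 0 0 -6.2;1 0 0 0 0"
}}

```text
t: 25.3
ee_pos: [0.4267, -0.3796, 0.1293]
eef_rot: [-3.141, -0.001, 2.009]
contact_force: [0.1, 0.6, -0.0]
grip_width: 0.0852
finger_force: 0.0
```

Run:
```python
from h import *
robot.get_image("wrist")
look("w17",["stop_center"])
s=robot.sense();print(s["contact_force"],s["joint_positions"])
for lo,hi in ((.003,.015),(.054,.064),(.034,.045)): rect("w17",230,400,150,300,lo,hi)
tips("w17",np.array([.4278,-.3794,0]),np.radians(114.9))
```

```text
25.4 [ 0.4268 -0.3796  0.1294] [-3.1413 -0.0004  2.0008]
stop_center 0.75 [320.576 186.88 ] [ 0.4302 -0.3793  0.029 ]
  outl 0.9 2123 ztop 0.05799886494446541 rect [ 427.8 -380.2] [35.9 18.1] 24.8
[-0.3361 -0.445  -0.67  ] [ 0.0118  0.2722  0.7533  1.7857 -0.2015  1.1629  1.2579]
1247 z 0.009289588235631866 0.01192486068681832 rect [ 461.6 -403.7] [115.5 224.4] 79.3
956 z 0.05717026476601887 0.058470013297381364 rect [ 427.8 -380.2] [35.8 18.2] 24.5
320 z 0.04067964168965148 0.04427534200098493 rect [ 426.  -378.7] [33.8 32.8] 73.3
w17 -5 1850 [-14. -60.  -3.] [14. 60. -0.]
w17 0 373 [-14. -60.   0.] [14. 60.  3.]
w17 5 157 [  8. -18.   7.] [14. 17. 10.]
w17 10 81 [  8. -18.  10.] [14. 17. 15.]
w17 15 26 [  6. -18.  15.] [ 8. 18. 19.]
w17 20 37 [  8. -17.  20.] [ 8. 17. 25.]
w17 25 38 [  7. -18.  25.] [ 8. 17. 30.]
w17 30 45 [  8. -18.  30.] [13. 17. 35.]
w17 35 65 [  7. -18.  35.] [14. 17. 40.]
w17 40 142 [  7. -18.  40.] [13. 17. 45.]
w17 45 78 [  7. -18.  45.] [ 8. 17. 50.]
w17 50 74 [  7. -18.  50.] [ 8. 17. 55.]
w17 55 939 [-10. -18.  55.] [ 8. 18. 59.]
```

Run:
```python
from h import *
a=np.load("w17.npz");m=dict(R=a["R"],t=a["t"],cx=a["cx"],cy=a["cy"]);P=cloud("",a["d"],m,float(a["f"])).reshape(-1,3)
y0=np.radians(114.7);ex=np.array([np.cos(y0),np.sin(y0)]);ey=np.array([np.sin(y0),-np.cos(y0)])
Q=P[:,:2]-[.4278,-.3802];I=a["im"].reshape(-1,3)
x,y=Q@ex*1000,Q@ey*1000
k=(P[:,2]>.03)&(P[:,2]<.046)&(x>10)&(x<40)&(abs(y)<10);print(k.sum(),x[k].max(),y[k].min(),y[k].max(),P[k,2].max(),I[k].mean(0))
s=robot.sense();go([.4278,-.3802,-.010],y0,s)
```

```text
165 22.7644651876695 -5.831780087129203 6.1940754899458605 0.0442754827193261 [100.19393939  99.02424242  96.78787879]
go [ -0.9   0.6 139.5  -0. ]
```

Depth shows the screw tip at +22.8 mm on the +x tool side, so the orientation is right. Now I'll grip the stop.

Call:
{"op": "carry_out", "data": {
  "plan": "1 -1 1 25 0;1 0 0 35 0;1 0 0 35 0;1 0 0 25 0;1 0 0 14 0;1 0 0 5 0;1 0 0 0 0;1 0 0 0 0"
}}

```text
t: 26.17
ee_pos: [0.429, -0.3809, -0.008]
eef_rot: [3.141, 0.001, 2.004]
contact_force: [-0.1, 0.2, -0.4]
grip_width: 0.085
finger_force: 0.0
```

Call:
{"op": "carry_out", "data": {
  "plan": "0 0 0 0 0;0 0 0 0 0;0 0 0 0 0;0 0 0 0 0;0 0 0 0 0;0 0 0 0 0;0 0 0 0 0"
}}

```text
t: 26.75
ee_pos: [0.4289, -0.3804, -0.0084]
eef_rot: [3.141, 0.001, 2.005]
contact_force: [-0.7, 1.3, 6.4]
grip_width: 0.0353
finger_force: 60.5
```

Call:
{"op": "carry_out", "data": {
  "plan": "0 0 0 -20 0;0 0 0 -40 0;0 0 0 -40 0;0 25 32 0 0;0 25 32 0 0;0 25 32 0 0;0 25 32 0 0;0 25 32 0 0"
}}

```text
t: 27.42
ee_pos: [0.5213, -0.1975, 0.0909]
eef_rot: [3.141, -0.0, 2.004]
contact_force: [1.0, 0.3, -1.9]
grip_width: 0.0353
finger_force: 60.4
```

Call:
{"op": "carry_out", "data": {
  "plan": "0 20 32 0 0;0 20 31 0 0;0 0 0 0 6.2;0 0 0 0 6.2;0 0 0 0 6.2;0 0 0 0 6.2;0 0 0 0 6.2;0 0 0 0 0"
}}

```text
t: 28.08
ee_pos: [0.561, -0.1365, 0.0905]
eef_rot: [-3.141, 0.0, 1.459]
contact_force: [0.1, 0.1, -1.4]
grip_width: 0.0351
finger_force: 60.3
```

Run:
```python
from h import *
robot.get_image("wrist")
look("w18",["roller_center"]);roller("w18")
s=robot.sense();print(s["contact_force"],s["grip_width"])
y0=s["eef_rot"][2];e=np.array(s["ee_pos"]);u=np.array([np.cos(y0),np.sin(y0)])
a=np.load("w18.npz");m=dict(R=a["R"],t=a["t"],cx=a["cx"],cy=a["cy"]);P=cloud("",a["d"],m,float(a["f"])).reshape(-1,3)-e
q=np.c_[P[:,:2]@u,P[:,:2]@[u[1],-u[0]],P[:,2]]*1000
for lo in range(5,60,5):
    k=q[(q[:,2]>lo)&(q[:,2]<lo+5)&(abs(q[:,1])<18)&(abs(q[:,0])<45)]
    if len(k)>5: print(lo,len(k),k.min(0).round(1),k.max(0).round(1))
go([*pl(-.0005,-.112),.0025],np.radians(84),s)
```

```text
28.1833 [ 0.5611 -0.1365  0.0906] [-3.1411  0.0002  1.4674]
roller_center 0.91 [306.688  21.4  ] [ 0.5673 -0.0139  0.036 ]
  outl 0.93 6480 ztop 0.06617502471515287 rect [567.9 -32.2] [48.9 26.4] 84.0
-80 548 yrange -80.0 -70.0 top 44.9 x -0.2
-70 865 yrange -70.0 -60.0 top 45.7 x -0.1
-60 935 yrange -60.0 -50.0 top 45.4 x -0.7
-50 454 yrange -50.0 -40.5 top 45.2 x -0.4
-40 954 yrange -40.0 -30.0 top 55.3 x -0.4
-30 1025 yrange -30.0 -20.0 top 55.3 x 0.4
-20 1067 yrange -20.0 -10.0 top 55.7 x -1.2
-10 1118 yrange -10.0 -0.0 top 55.7 x -0.4
0 1028 yrange 0.0 10.0 top 55.5 x -0.3
10 10 yrange 10.2 11.6 top 43.3 x -16.8
[-0.1246 -0.9582 -1.9354] 0.03528759542660061
5 57 [ 22.5 -17.8   8.2] [23.2 15.8  9.9]
10 220 [ 22.2 -17.9  10.1] [23.5 16.9 15. ]
15 1836 [  8.2 -18.   15. ] [23.5 17.1 20. ]
20 233 [  7.5 -18.   20. ] [ 9.9 17.1 25. ]
25 252 [  8. -18.  25.] [ 9.9 16.9 30. ]
30 267 [  8.2 -17.9  30. ] [11.7 17.9 35. ]
35 242 [  7.7 -18.   35. ] [11.9 18.  40. ]
40 338 [  8.1 -18.   40. ] [22.9 18.  45. ]
45 865 [  8. -18.  45.] [23.2 17.8 50. ]
50 745 [  7.6 -17.9  50. ] [14.7 18.  55. ]
55 613 [  7.9 -18.   55. ] [12.2 17.8 60. ]
go [ 7.9 -4.1 88.2  0. ]
```

Call:
{"op": "carry_out", "data": {
  "plan": "0 8 -4 15 0;0 0 0 25 0;0 0 0 20 0;0 0 0 14 0;0 0 0 8 0;0 0 0 4 0;0 0 0 2 0;0 0 0 0 0"
}}

```text
t: 28.95
ee_pos: [0.5585, -0.1285, 0.0037]
eef_rot: [3.141, -0.0, 1.464]
contact_force: [0.0, -0.6, -1.6]
grip_width: 0.0357
finger_force: 60.7
```

Call:
{"op": "carry_out", "data": {
  "plan": "0 0 0 1 0;0 0 0 0 0;0 0 0 0 0"
}}

```text
t: 29.2
ee_pos: [0.5588, -0.1285, 0.0035]
eef_rot: [3.14, -0.001, 1.464]
contact_force: [-7.0, 0.5, 12.3]
grip_width: 0.0355
finger_force: 62.1
```

Touching the plate. I'll release and rise straight up.

Call:
{"op": "carry_out", "data": {
  "plan": "1 0 0 0 0;1 0 0 0 0;1 0 0 0 0;1 0 0 0 0;1 0 0 0 0;1 0 0 -20 0;1 0 0 -40 0;1 0 0 -40 0"
}}

```text
t: 29.87
ee_pos: [0.5568, -0.1284, 0.1018]
eef_rot: [-3.138, 0.001, 1.463]
contact_force: [1.6, 0.2, 0.2]
grip_width: 0.0853
finger_force: 0.0
```

Call:
{"op": "carry_out", "data": {
  "plan": "1 0 0 -40 0;1 0 0 0 0;1 0 0 0 0"
}}

```text
t: 30.12
ee_pos: [0.5598, -0.1285, 0.1442]
eef_rot: [3.137, -0.001, 1.464]
contact_force: [-0.5, 0.2, -1.0]
grip_width: 0.0858
finger_force: 0.0
```

Run:
```python
from h import *
look("w19",["stop_center","narrow_vblock_center","wide_vblock_center"]);roller("w19")
a=np.load("w19.npz");m=dict(R=a["R"],t=a["t"],cx=a["cx"],cy=a["cy"]);P=cloud("",a["d"],m,float(a["f"])).reshape(-1,3)
R=np.array([[np.cos(PY),-np.sin(PY)],[np.sin(PY),np.cos(PY)]]);q=np.c_[(P[:,:2]-MK)@R,P[:,2]-.012]*1000
k=q[(abs(q[:,0])<30)&(q[:,1]<-83)&(q[:,1]>-140)]
for lo,hi in ((5,14),(34,44),(55,62)):
    j=k[(k[:,2]>lo)&(k[:,2]<hi)];print(lo,len(j),np.percentile(j,[1,99],axis=0).round(1),cv2.minAreaRect(j[:,:2].astype(np.float32)))
s=robot.sense();print(s["contact_force"],s["grip_width"])
```

```text
30.1667 [ 0.5586 -0.1281  0.1423] [ 3.1401 -0.0006  1.464 ]
stop_center 0.88 [315.392 186.   ] [ 0.5582 -0.1334  0.029 ]
  outl 0.83 2129 ztop 0.0698870817396114 rect [ 558.  -128.1] [17.8 35.5] 83.7
narrow_vblock_center 0.74 [314.624 126.8  ] [ 0.5634 -0.0797  0.02  ]
  outl 0.96 959 ztop 0.05207473686463036 rect [563.4 -78.2] [26.2 37.6] 83.7
-80 360 yrange -80.0 -70.0 top 45.4 x 0.0
-70 547 yrange -70.0 -60.0 top 45.2 x 0.4
-60 582 yrange -60.0 -50.0 top 45.3 x -0.8
-50 289 yrange -50.0 -40.1 top 52.7 x -4.9
-40 587 yrange -39.7 -30.0 top 55.8 x -0.3
-30 592 yrange -30.0 -20.0 top 55.8 x -0.7
-20 626 yrange -20.0 -10.0 top 55.7 x -1.0
-10 654 yrange -10.0 -0.0 top 56.3 x -0.6
0 677 yrange 0.0 10.0 top 55.3 x -1.3
10 715 yrange 10.0 20.0 top 55.2 x -1.5
20 661 yrange 20.0 30.0 top 55.3 x -1.5
30 6 yrange 30.2 31.3 top 43.4 x -1.1
5 561 [[ -18.1 -103.6    7. ]
 [  17.1  -89.2   13.4]] ((-0.5622062683105469, -96.74911499023438), (35.41040802001953, 15.40964412689209), 0.487713485956192)
34 301 [[ -16.7 -128.8   34.5]
 [  16.6  -89.9   43.8]] ((-1.0480632781982422, -109.84008026123047), (33.28901672363281, 33.141212463378906), 48.96004867553711)
55 904 [[ -18.  -120.5   55.4]
 [  17.1 -103.2   58.6]] ((-0.4367237091064453, -111.84654235839844), (17.752092361450195, 35.667266845703125), 89.93827819824219)
[-1.2562 -0.2145 -0.5314] 0.08552575035290588
```

The stop is at plate y −112 mm, x −0.4 mm, square and upright, with the gap at about 8–9 mm. I'll hand in.

```bash
python3 -c "
from bench import robot
print(robot.hand_in())"
```

```text
the job is handed in; nothing more can be done
None
```

The job is handed in, though no verdict came back: by my last measurements both V-blocks stand on their outlines, the roller lies level and centred in front of the sensor, and the axial stop is in line with a gap of about 8–9 mm; I never moved the arm near the box or tweezers, and the loupe was last seen where it started.

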